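# Lay out the salsa station at the end of the island

## Task

Lay out the salsa station: stand the stone pestle upright in the middle of the molcajete's bowl, stand the black pepper mill midway between the molcajete and the spice grinder and in line with them, lay the scraper flat across the middle of the red roaster plate with its handle pointing straight towards the robot, and stand the squat glass jar directly behind the plate (on the side away from the robot), leaving about 30 mm between jar and plate. Leave the tall jar, the salt pot and the spice tin standing where they are, and touch nothing when you have finished.

Things in the scene. Friction and masses are not known exactly. Their poses are not given: they have to be found in the camera images.
- mill_center (a point): Loose black plastic pepper mill with a waist and a small steel knob on top, standing upright; 100 mm tall, 52 mm across the foot, 42 mm across the waist (from 40 to 62 mm up, the place to grip), 48 mm at the shoulder above it; about 0.15 kg. The point is on its axis, 50 mm above its underside; z along its axis, upwards. Round, so its yaw does not matter.
- jar_center (a point): Loose squat glass jar with a flat steel lid fixed on it, a few dried chiles inside; 70 mm tall in all, 64 mm in diameter (lid 62 mm, from 57 to 70 mm up); about 0.3 kg, standing upright. The point is on its axis, 35 mm above its underside; z up. Grip the glass or the lid.
- pestle_center (a point): Loose grey stone pestle (tejolote), standing on its thick end; 100 mm tall, 55 mm across near the foot, tapering to a 40 mm round grip from 52 to 92 mm up; about 0.35 kg. The point is on its axis, 50 mm above its underside; z up. Best gripped about 70 mm up, so that the fingers stay above the bowl when it is set down.
- scraper_grip (a point): Loose stainless comal scraper lying flat, blade and handle level underneath. The point is its balance point, in the handle, 8 mm above its underside. Its x axis points along the tool to the blade: the dark handle (24 mm wide, 16 mm thick) reaches from -70 to +30 mm, a short neck follows, and the blade (70 mm wide, 3 mm thick) reaches from +45 to +115 mm; the middle of its 185 mm length is at x = +22.5 mm. z up. about 0.14 kg. Grip the handle across its width at the point.
- molcajete: Fixed grey stone mortar on three legs, round, 148 mm in diameter, 100 mm tall. The bowl's mouth is 122 mm wide at the rim; its flat floor, 84 mm across, is 53 mm above the worktop. Origin on its axis at the worktop; z up, and its y axis lies along the straight line that joins its centre with the grinder's (the grinder may be on the + or the - side). The two centres are always 270 mm apart.
- grinder: Fixed push-button spice grinder: a round steel body 104 mm across with a grey lid and a black button on top, 160 mm tall. Origin on its axis at the worktop, z up.
- plate: Fixed red ceramic chile roaster plate, round, flat on top, 160 mm in diameter, 16 mm thick. Origin on its axis at the worktop (its top is 16 mm higher). Its x axis points straight away from the robot's side of the island (world +x), y to the robot's left.
- tall_jar_center (a point): Bystander: loose tall glass jar with a flat dark wooden lid, 56 mm in diameter, 120 mm tall, standing among the task's things. The point is on its axis, half-way up (60 mm). To be left alone.
- salt_pot_center (a point): Bystander: loose white ceramic salt pot with a wooden lid and knob, 72 mm in diameter, 70 mm tall. The point is on its axis, half-way up (35 mm). To be left alone.
- tin_center (a point): Bystander: loose cylindrical steel spice tin, 62 mm in diameter, 90 mm tall. The point is on its axis, half-way up (45 mm). To be left alone.
Things that resemble listed ones, but are neither listed nor needed, are in the scene too. Of the things that look like the part that bears scraper_grip, the smaller one is meant.

How it is judged:
By the outcome, as a careful person would: the job done as asked, in the order asked, and still so for the second after the job is handed in, with the robot touching nothing.
It also fails if it takes over 112 s, if anything falls off the work surface, if the arm or the gripper's body presses on something with over 40 N, if the wrist force passes 120 N, or if a joint passes its speed limit or range.

## Robot

A 6-joint arm with a two-finger parallel gripper is mounted at the origin on the work surface. World frame = base frame: x ahead of the robot, y to its left, z up, the work surface at z = 0. Lengths are in m, angles in degrees, forces in N, time in s.
With the tool pointing down it reaches from about 0.4 to 0.825 m from the base axis. Payload 7 kg.
Tool frame: the origin (TCP) lies midway between the tips of the shut fingers; the grasp point (between the pads) lies 19 mm behind it; y points along the fingers, z is the direction in which the jaws open and shut, and the axes are right-handed (so a half turn about y gives the same grasp; the last joint's range is limited). The gripper opens to 88 mm and grips with 3 to 60 N. Pads are 19 mm wide; open, the fingers measure 130 mm over their backs; the gripper's body (78 mm by 193 mm) begins 47 mm behind the grasp point.
Start: joints at [-47.664, 20.546, 0.682, 0, -70.136, -16.507], TCP at [0.294, -0.608, 0.227] pointing down, gripper open.
Joint ranges: [-176.03, 176.03], [-82.01, 121.73], [-58.28, 71.71], [-173.87, 95.51], [-174.79, -0.11], [-173.66, 173.66]. Speed limits (degrees/s): [136.94, 136.94, 172.46, 180, 180, 180].

## Interface

Orientations are given as [roll, pitch, yaw] about the fixed x, y, z axes, in that order (R = Rz(yaw) Ry(pitch) Rx(roll)).
In Python, from plant import ctrl gives the robot as it stands.
- The arm moves only by the tool step_arm, never from a script. Its argument "rows" is a list that holds one entry, the list of rows, each a list of 7 numbers: the gripper command: -1 is shut, 1 is fully open, values between are in proportion, then the shift along the world's x, y, z in cm, then the turn, a rotation vector about the world's x, y, z in degrees. In form: [[[fingers, tx, ty, tz, rx, ry, rz], ...]]. A call has 1 to 12 rows; each row shifts and turns the commanded pose from where the row before left it; what a row does not reach is not made up. A row lasts 1/8 s, in which the tool goes at most 62.5 mm and 10.7 degrees, less where a joint would pass 70% of its speed; a pose out of reach is approached as far as the arm can. A call is refused whole if a number of a shift passes 6.25 or a number of a turn 10.7, either way. A call with a gripper value outside its range is refused whole. The fingers move at their own pace and stop on an object; the grip force is fixed at half the most. Time passes only in rows, so rows that do not move let the fingers close. It gives the time, the measured TCP pose, the force and the opening at its end, in the units of the state.
- ctrl.get_obs(): the state, without advancing time (a new reading comes with each control period).
- ctrl.snapshot(name): name is "side" or "top" or "wrist"; returns the picture (420x560x3 uint8, blue, green, red); there is no depth.
- ctrl.camera_params(name): a dict with "vertical_fov" (degrees; the focal length in pixels is half the picture's height over the tangent of half this angle, whatever the lens; pixels are square), "cx", "cy" (the principal point, pixels), "rvec" (rotation vector, rad) and "tvec" (3), from world to camera coordinates, as OpenCV has them. Camera axes: x right, y down, z forward; pixel columns grow to the right and rows downward; lengths in m; the calibration is good to about 2 mm. A picture is of the moment at which its call begins: read the wrist's pose just before it. camera_params takes no time and is no camera call; for the wrist camera it gives the pose at the moment of the call.
- ctrl.close_job(): hands the job in, once; it reports no verdict.
The state is a dict: "clock": time; "joint_pos": joint angles; "qvel": joint speeds; "tau": joint torques, N m; "tool_pos": TCP position; "orientation": TCP orientation; "force": force on the tool from outside, world axes, zero at the start; "moment": the same for the moment, N m; "opening": finger opening in m.
Only numpy, scipy, OpenCV 4.12 (cv2) and the standard library are available. Lean on these libraries where they do the work, as an engineer would, in place of code of your own. Each camera call takes 0.05 s, during which the arm holds its last target. There are 200 camera calls.

## Working session

There is one attempt and no reset: what is moved stays moved. The work goes in short steps, Python scripts to look and compute and a tool call to move; the robot and the scene stay as the last step left them, time stands still between calls to the robot, and variables do not carry over. Pictures are saved under pics/ and viewed, about 12 in all and at most 16, crops included, and the job is handed in when it is done.

Besides the shell and the picture viewer there is one more tool, called by a JSON object that holds its "api" and its "payload", one argument or row to a line. step_arm: Moves the arm, as the interface text tells. Its arguments: {"type":"object","properties":{"rows":{"type":"array"}},"required":["rows"]}

```bash
mkdir -p pics; ls; python3 - <<'E'
from plant import ctrl
import cv2
print(ctrl.get_obs())
for n in ("top","side"):
    im=ctrl.snapshot(n); cv2.imwrite(f"pics/{n}0.png",im); print(n,ctrl.camera_params(n))
print(ctrl.camera_params("wrist"))
E
```

```text
pics
{'clock': 0.0, 'joint_pos': array([-4.76652882e+01,  2.05897784e+01,  6.33894718e-01, -2.11069433e-02,
       -7.01382446e+01, -1.65064084e+01]), 'qvel': array([ 0.00661145,  0.01427544, -0.11963358, -0.06390973, -0.03764204,
        0.09052505]), 'tau': array([ 9.60592624e-04, -5.82714808e+01,  2.93067062e+01,  6.99717969e+00,
        7.08267806e-03, -1.63276868e-04]), 'tool_pos': array([ 0.29383112, -0.60712663,  0.22563923]), 'orientation': array([-8.99041128e+01,  7.72235939e-03,  2.58211224e+01]), 'force': array([0.26929221, 0.62430784, 0.10954559]), 'moment': array([-0.01967253, -0.00017748, -0.00789593]), 'opening': 0.08770071816660223}
top {'vertical_fov': 42.38589984746563, 'cx': 275.31098581437254, 'cy': 207.77811644960548, 'rvec': array([ 2.02143528, -2.21098585,  0.22589679]), 'tvec': array([0.02606746, 0.52675363, 1.71300775])}
side {'vertical_fov': 47.118650609161975, 'cx': 272.3704350818944, 'cy': 201.2464132197605, 'rvec': array([ 0.97948576, -2.55372265,  0.98441399]), 'tvec': array([0.35960212, 0.30281396, 1.18696074])}
{'vertical_fov': 61.277507365213495, 'cx': 277.55591996532604, 'cy': 210.961233193665, 'rvec': array([-1.57788923, -2.51562333, -0.36547583]), 'tvec': array([ 0.67325301, -0.03544108,  0.39109288])}
```

View pics/top0.png

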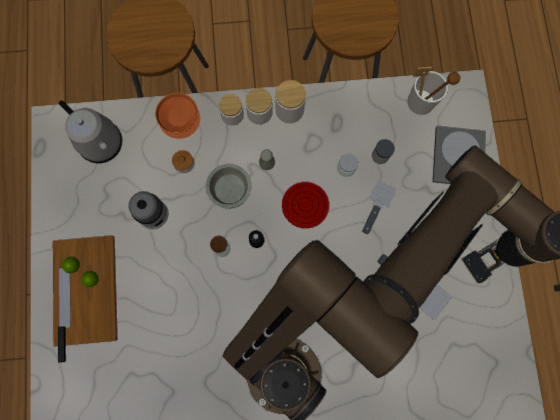

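View pics/side0.png

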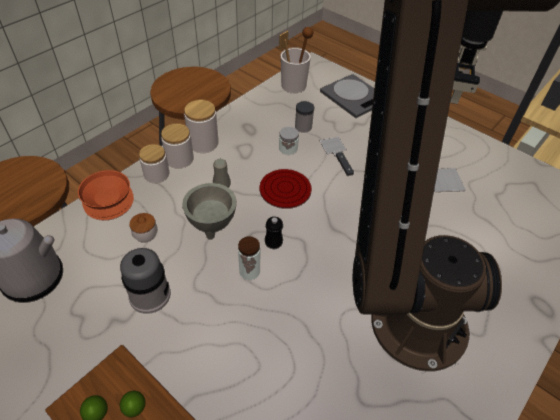

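Top view, pixels: pestle (267,158), molcajete (229,186), grinder (146,208), black mill (257,239), plate (305,205), squat jar (347,165), tall jar (219,244), salt pot (182,160) and tin (384,151). There are two scrapers: (378,205), which is about 53 px long, and a larger one partly hidden at (383,260)-(434,300). The first is about 185 mm long, so it is the one meant. Next, enlarged crops to check these.

```bash
cat > h.py <<'E'
import numpy as np, cv2
from plant import ctrl
def cam(n):
    p=ctrl.camera_params(n); f=210/np.tan(np.radians(p["vertical_fov"])/2)
    return np.array([[f,0,p["cx"]],[0,f,p["cy"]],[0,0,1]]),np.array(p["rvec"]),np.array(p["tvec"])
def ray(c,uv,z):
    K,r,t=c; R=cv2.Rodrigues(r)[0]; C=-R.T@t
    d=R.T@np.linalg.inv(K)@np.array([uv[0],uv[1],1.]); return (C+d*(z-C[2])/d[2])[:2]
def proj(c,P): return cv2.projectPoints(np.float64(P).reshape(-1,3),c[1],c[2],c[0],None)[0].reshape(-1,2)
def circ(x,y,z,r): 
    a=np.linspace(0,2*np.pi,48); return np.c_[x+r*np.cos(a),y+r*np.sin(a),0*a+z]
def crop(im,x0,y0,x1,y1,s,name,c=None,items=()):
    o=cv2.resize(im[y0:y1,x0:x1],None,fx=s,fy=s,interpolation=cv2.INTER_CUBIC)
    for P,closed in items:
        q=((proj(c,P)-[x0,y0]+.5)*s-.5).round().astype(int)
        cv2.polylines(o,[q],closed,(0,255,0),1)
    cv2.imwrite(f"pics/{name}.png",o)
E
python3 - <<'E'
from h import *
t=cv2.imread("pics/top0.png"); c=cam("top")
crop(t,130,130,400,265,2.95,"tc")
for n,uv,z in [("pestle",(267,154),.1),("mol",(229,186),.1),("grind",(145,207),.16),("mill",(257,237),.1),("plate",(305,205),.016),("jar",(348,163),.07),("scr",(378,205),.01)]: print(n,ray(c,uv,z))
E
```

```text
pestle [ 0.69717944 -0.00935172]
mol [0.60164619 0.12104424]
grind [0.54323949 0.37815301]
mill [0.4292947  0.04537141]
plate [ 0.5353276  -0.12134407]
jar [ 0.65201125 -0.27229532]
scr [ 0.51471314 -0.36524232]
```

View pics/tc.png

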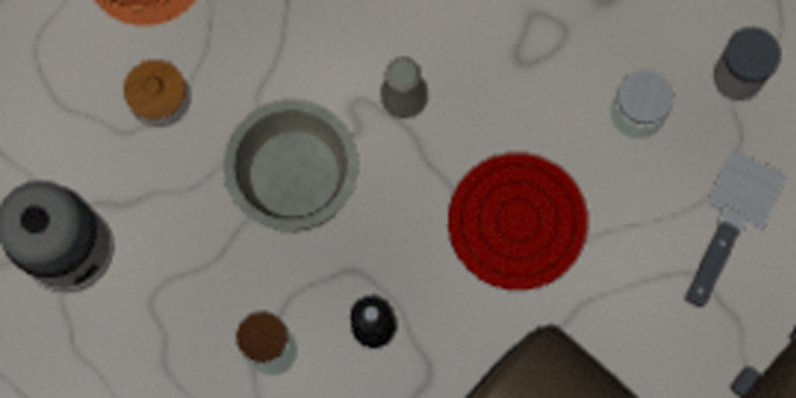

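```bash
python3 - <<'E'
from h import *
c=cam("top"); s=2.95
g=lambda u,v,z: ray(c,((u+.5)/s-.5+130,(v+.5)/s-.5+130),z)
P={"pestle":g(404,73,.097),"mol":g(291,165,.1),"grind":g(35,219,.16),"mill":g(372,314,.1),"plate":g(518,221,.016),"jar":g(642,99,.07),"tall":g(262,337,.12),"salt":g(154,87,.06),"tin":g(752,55,.09),"end":g(696,301,.014),"blade":(g(731,152,.003)+g(785,185,.003))/2}
for k,v in P.items(): print(k,v.round(4))
print("dist",np.linalg.norm(P["mol"]-P["grind"]), "len",np.linalg.norm(P["blade"]-P["end"]))
d=P["blade"]-P["end"]; yaw=np.arctan2(d[1],d[0]); u=d/np.hypot(*d); G=P["end"]+.07*u
n=np.array([-u[1],u[0]]); print("scr",G,np.degrees(yaw))
def rect(x0,x1,w,z): return np.array([[*(G+a*u+b*n),z] for a,b in((x0,w),(x1,w),(x1,-w),(x0,-w))])
it=[]
for k,z,r in [("pestle",.0,.0275),("pestle",.09,.02),("mol",.1,.074),("mol",.1,.061),("grind",0,.052),("mill",0,.026),("mill",.075,.024),("plate",.016,.08),("jar",0,.032),("jar",.07,.031),("tall",0,.028),("tall",.12,.028),("salt",0,.036),("tin",0,.031),("tin",.09,.031)]: it.append((circ(*P[k],z,r),True))
it+=[(rect(-.07,.03,.012,.012),True),(rect(.045,.115,.035,.003),True)]
crop(cv2.imread("pics/top0.png"),130,130,400,265,2.95,"to",c,it)
crop(cv2.imread("pics/side0.png"),90,70,370,330,2.3,"so",cam("side"),it)
E
```

```text
pestle [ 0.6968 -0.008 ]
mol [0.6032 0.1231]
grind [0.5539 0.3883]
mill [0.4325 0.049 ]
plate [ 0.5367 -0.1224]
jar [ 0.6514 -0.2699]
tall [0.4154 0.1655]
salt [0.7171 0.2725]
tin [ 0.6853 -0.3939]
end [ 0.428 -0.312]
blade [ 0.5761 -0.4038]
dist 0.2697423878053342 len 0.1741620776646013
scr [ 0.4875105  -0.34890552] -31.779507629634626
```

View pics/to.png

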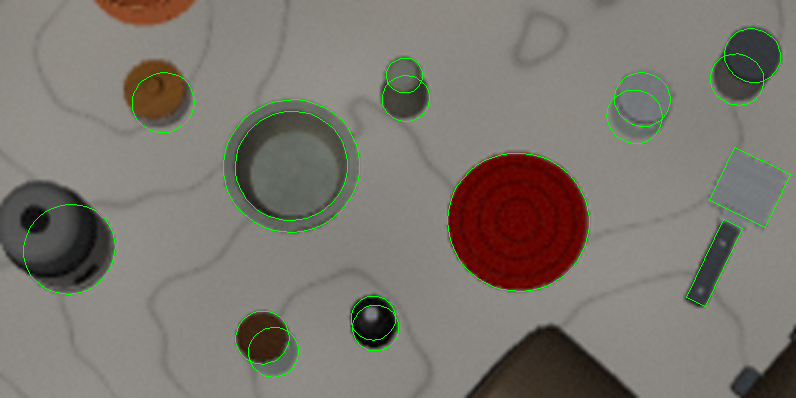

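View pics/so.png

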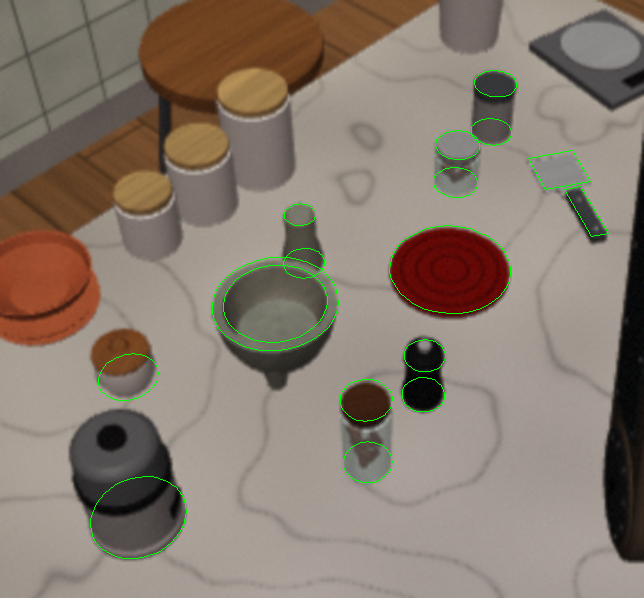

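Both overlays fit within about 2 mm, and the molcajete-grinder distance comes out at 0.2697 m against 0.270 given. Before reaching, I'll check how the gripper body is oriented.

```bash
python3 - <<'E'
from h import *
a=cv2.imread("pics/top0.png")[130:300,400:560]; b=cv2.imread("pics/side0.png")[0:150,400:560]
a=cv2.resize(a,None,fx=2.4,fy=2.4);b=cv2.resize(b,None,fx=2.4,fy=2.4)
o=np.zeros((420,800,3),np.uint8);o[:a.shape[0],:a.shape[1]]=a;o[:b.shape[0],400:400+b.shape[1]]=b
o=cv2.convertScaleAbs(o,alpha=1.8);cv2.imwrite("pics/grip.png",o)
c=cam("wrist");R=cv2.Rodrigues(c[1])[0];C=-R.T@c[2]
s=ctrl.get_obs();from scipy.spatial.transform import Rotation as Q
T=Q.from_euler("xyz",s["orientation"],degrees=True)
print("cam in tool",T.inv().apply(C-s["tool_pos"]),"axis",T.inv().apply(R[2]))
E
```

```text
cam in tool [-0.07664614 -0.15757427  0.00048635] axis [0.2830562  0.95910255 0.0012176 ]
```

View pics/grip.png

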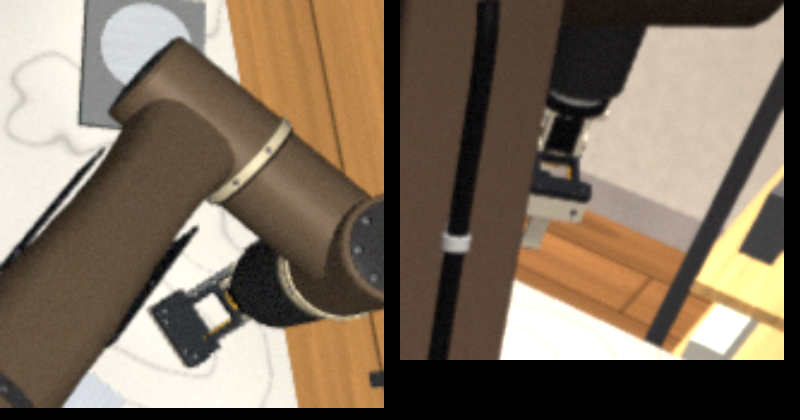

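{"api": "step_arm", "payload": {
  "rows": [
    [[1, 3.36, 5, 0, 0, 0, 8.27], [1, 3.36, 5, 0, 0, 0, 8.27], [1, 3.36, 5, 0, 0, 0, 8.27], [1, 3.36, 5, 0, 0, 0, 8.27], [1, 3.36, 5, 0, 0, 0, 8.27], [1, 3.36, 5, 0, 0, 0, 8.27], [1, 3.36, 5, 0, 0, 0, 8.27], [1, 3.36, 5, 0, 0, 0, 8.27], [1, 3.36, 5, 0, 0, 0, 8.27], [1, 3.36, 5, 0, 0, 0, 8.27], [1, 3.36, 5, 0, 0, 0, 8.27], [1, 3.36, 5, 0, 0, 0, 8.27]]
  ]
}}

```text
clock: 1.6
tool_pos: [0.6979, -0.0057, 0.2262]
orientation: [-90.0, -0.0, 125.3]
force: [1.2, -0.4, 0.4]
opening: 0.0878
```

{"api": "step_arm", "payload": {
  "rows": [
    [[1, 0, 0, 0, 0, 0, 0], [1, 0, 0, 0, 0, 0, 0]]
  ]
}}

```text
clock: 1.85
tool_pos: [0.6969, -0.0073, 0.2257]
orientation: [-89.9, -0.0, 125.1]
force: [-0.6, -0.1, -0.8]
opening: 0.0882
```

```bash
python3 - <<'E'
from h import *
print(ctrl.get_obs()["joint_pos"],ctrl.get_obs()["force"])
c=cam("wrist");im=ctrl.snapshot("wrist")
G=[circ(.6968,-.008,.1-.003,.015),circ(.6968,-.008,0,.0275),circ(.6032,.1231,.1,.074)]
for q in G: cv2.polylines(im,[proj(c,q).round().astype(int)],True,(0,255,0),1)
s=ctrl.snapshot("side")
o=np.zeros((420,800,3),np.uint8);o[:,:400]=cv2.resize(im,(400,300))[:0] if 0 else 0
o[:300,:400]=cv2.resize(im,(400,300));o[:300,400:]=cv2.resize(s[:,:],(400,300));cv2.imwrite("pics/w1.png",o[:300])
E
```

```text
[ 1.53716461e+01  2.26864837e+01  3.78901335e+00 -3.68817622e-03
 -7.11988194e+01  1.97016554e+01] [-0.5504571  -0.08808591 -0.7728052 ]
```

View pics/w1.png

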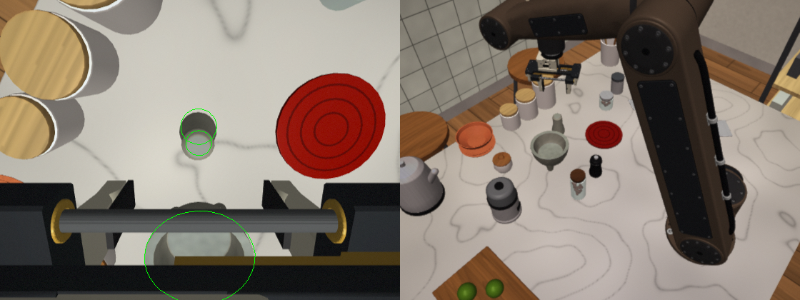

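The wrist view puts the pestle exactly on its overlay, and the gripper body is long along the jaw direction. I'll turn to yaw 165, clear of the canisters, and go down.

{"api": "step_arm", "payload": {
  "rows": [
    [[1, 0, 0, 0, 0, 0, 10], [1, 0, 0, 0, 0, 0, 10], [1, 0, 0, 0, 0, 0, 10], [1, 0, 0, 0, 0, 0, 10], [1, 0, 0, -3, 0, 0, 0], [1, 0, 0, -4, 0, 0, 0], [1, 0, 0, -4, 0, 0, 0], [1, 0, 0, -3, 0, 0, 0], [1, 0, 0, -2, 0, 0, 0], [1, 0, 0, -1.2, 0, 0, 0], [1, 0, 0, 0, 0, 0, 0]]
  ]
}}

```text
clock: 3.32
tool_pos: [0.6968, -0.0084, 0.0543]
orientation: [-90.0, -0.0, 165.0]
force: [0.8, 0.5, 0.7]
opening: 0.0879
```

{"api": "step_arm", "payload": {
  "rows": [
    [[-1, 0, 0, 0, 0, 0, 0], [-1, 0, 0, 0, 0, 0, 0], [-1, 0, 0, 0, 0, 0, 0], [-1, 0, 0, 0, 0, 0, 0], [-1, 0, 0, 0, 0, 0, 0], [-1, 0, 0, 0, 0, 0, 0], [-1, 0, 0, 0, 0, 0, 0], [-1, 0, 0, 0, 0, 0, 0]]
  ]
}}

```text
clock: 4.32
tool_pos: [0.6975, -0.0074, 0.0546]
orientation: [-90.0, 0.0, 165.1]
force: [0.6, 1.6, -0.3]
opening: 0.0395
```

{"api": "step_arm", "payload": {
  "rows": [
    [[-1, 0, 0, 2, 0, 0, 0], [-1, 0, 0, 4, 0, 0, 0], [-1, 0, 0, 4, 0, 0, 0], [-1, 0, 0, 3, 0, 0, 0], [-1, -1.88, 2.62, 0, 0, 0, 0], [-1, -1.88, 2.62, 0, 0, 0, 0], [-1, -1.88, 2.62, 0, 0, 0, 0], [-1, -1.88, 2.62, 0, 0, 0, 0], [-1, -1.88, 2.62, 0, 0, 0, 0], [-1, 0, 0, 0, 0, 0, 0], [-1, 0, 0, 0, 0, 0, 0]]
  ]
}}

```text
clock: 5.7
tool_pos: [0.6029, 0.1232, 0.1841]
orientation: [-90.0, -0.0, 165.1]
force: [-0.2, -0.5, -4.4]
opening: 0.0391
```

```bash
python3 - <<'E'
from h import *
s=ctrl.get_obs();p=s["tool_pos"];print(p,s["force"],s["opening"])
it=[(circ(.6032,.1231,.1,.074),True),(circ(.6032,.1231,.1,.061),True),(circ(p[0],p[1],p[2]-.0545,.02),True),(circ(p[0],p[1],p[2]-.0545+.015,.0275),True)]
crop(ctrl.snapshot("side"),120,90,320,240,4,"s2",cam("side"),it)
E
```

```text
[0.60291672 0.1231897  0.18408183] [-0.15974893 -0.52016762 -4.37296607] 0.03907098962313431
```

View pics/s2.png

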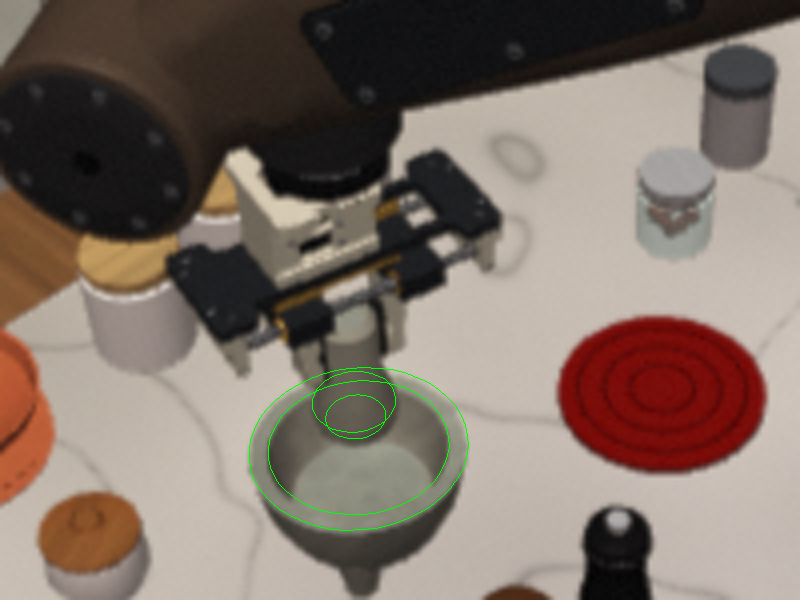

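{"api": "step_arm", "payload": {
  "rows": [
    [[-1, 0, 0, -3, 0, 0, 0], [-1, 0, 0, -3, 0, 0, 0], [-1, 0, 0, -1.2, 0, 0, 0], [-1, 0, 0, -0.3, 0, 0, 0], [-1, 0, 0, 0, 0, 0, 0], [-1, 0, 0, 0, 0, 0, 0]]
  ]
}}

```text
clock: 6.5
tool_pos: [0.604, 0.1237, 0.1107]
orientation: [-90.1, 0.1, 165.1]
force: [0.2, 0.8, -4.8]
opening: 0.0391
```

{"api": "step_arm", "payload": {
  "rows": [
    [[-1, 0, 0, -0.2, 0, 0, 0], [-1, 0, 0, 0, 0, 0, 0]]
  ]
}}

```text
clock: 6.75
tool_pos: [0.6032, 0.1235, 0.1077]
orientation: [-90.0, 0.0, 165.1]
force: [-0.2, -0.6, -3.8]
opening: 0.0394
```

{"api": "step_arm", "payload": {
  "rows": [
    [[-1, 0, 0, -0.1, 0, 0, 0], [-1, 0, 0, 0, 0, 0, 0]]
  ]
}}

```text
clock: 7.0
tool_pos: [0.6036, 0.1235, 0.1075]
orientation: [-90.0, 0.0, 165.1]
force: [-2.3, 0.9, 3.8]
opening: 0.0391
```

{"api": "step_arm", "payload": {
  "rows": [
    [[-0.02, 0, 0, 0, 0, 0, 0], [0.1, 0, 0, 0, 0, 0, 0], [0.3, 0, 0, 0, 0, 0, 0], [0.6, 0, 0, 0, 0, 0, 0], [1, 0, 0, 0, 0, 0, 0], [1, 0, 0, 2, 0, 0, 0], [1, 0, 0, 5, 0, 0, 0], [1, 0, 0, 5, 0, 0, 0], [1, 0, 0, 0, 0, 0, 0]]
  ]
}}

```text
clock: 8.12
tool_pos: [0.6056, 0.1242, 0.2315]
orientation: [-90.3, 0.4, 165.1]
force: [-0.3, -0.6, -0.6]
opening: 0.0876
```

{"api": "step_arm", "payload": {
  "rows": [
    [[1, -2.44, -1.06, 0, 0, 0, -9.3], [1, -2.44, -1.06, 0, 0, 0, -9.3], [1, -2.44, -1.06, 0, 0, 0, -9.3], [1, -2.44, -1.06, 0, 0, 0, -9.3], [1, -2.44, -1.06, 0, 0, 0, -9.3], [1, -2.44, -1.06, 0, 0, 0, -9.3], [1, -2.44, -1.06, 0, 0, 0, -9.3], [1, 0, 0, 0, 0, 0, 0], [1, 0, 0, 0, 0, 0, 0]]
  ]
}}

```text
clock: 9.25
tool_pos: [0.4327, 0.0494, 0.2265]
orientation: [-90.0, -0.0, 100.1]
force: [0.7, 0.7, 0.4]
opening: 0.0875
```

```bash
python3 - <<'E'
from h import *
s=ctrl.get_obs();print(s["tool_pos"],s["orientation"],s["joint_pos"])
c=cam("wrist");im=ctrl.snapshot("wrist")
it=[(circ(.4325,.049,0,.026),True),(circ(.4325,.049,.1,.006),True),(circ(.4154,.1655,.12,.028),True)]
crop(im,0,0,560,420,1.0,"w3",c,it)
a=cv2.imread("pics/w3.png")
t=ctrl.snapshot("top");crop(t,180,140,280,260,3,"t3",cam("top"),[(circ(.6032,.1231,.153-.005,.017),True),(circ(.6032,.1231,.053,.042),True)])
b=cv2.imread("pics/t3.png");o=np.zeros((420,800,3),np.uint8);a=cv2.resize(a,(500,375));o[:375,:500]=a;o[:b.shape[0],500:500+b.shape[1]]=b;cv2.imwrite("pics/m3.png",o)
E
```

```text
[0.43272682 0.04939778 0.22654274] [-9.00259166e+01 -7.19532920e-03  1.00072333e+02] [ 3.26434381e+01 -2.83092118e+00 -2.77174306e+01  3.64228359e-03
 -6.50867974e+01 -2.25726407e+01]
```

View pics/m3.png

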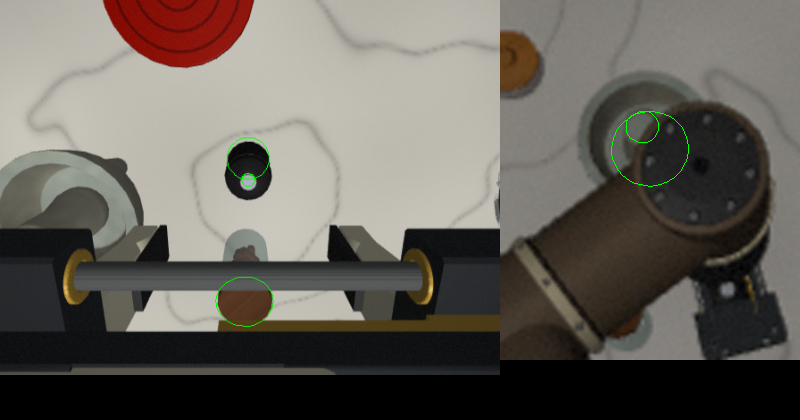

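Pestle is standing upright in the bowl, and the mill matches its overlay. Descending to the waist, TCP z 0.038.

{"api": "step_arm", "payload": {
  "rows": [
    [[1, 0, 0, -4, 0, 0, 0], [1, 0, 0, -5, 0, 0, 0], [1, 0, 0, -5, 0, 0, 0], [1, 0, 0, -3, 0, 0, 0], [1, 0, 0, -1.8, 0, 0, 0], [1, 0, 0, 0, 0, 0, 0], [-1, 0, 0, 0, 0, 0, 0], [-1, 0, 0, 0, 0, 0, 0], [-1, 0, 0, 0, 0, 0, 0], [-1, 0, 0, 0, 0, 0, 0], [-1, 0, 0, 0, 0, 0, 0], [-1, 0, 0, 0, 0, 0, 0]]
  ]
}}

```text
clock: 10.85
tool_pos: [0.4328, 0.0494, 0.0389]
orientation: [-90.0, -0.0, 100.0]
force: [-0.7, 0.0, 2.9]
opening: 0.046
```

{"api": "step_arm", "payload": {
  "rows": [
    [[-1, 0, 0, 0, 0, 0, 0], [-1, 0, 0, 0, 0, 0, 0]]
  ]
}}

```text
clock: 11.1
tool_pos: [0.4328, 0.0494, 0.0388]
orientation: [-90.0, -0.0, 100.0]
force: [0.1, 0.2, 5.3]
opening: 0.046
```

The opening is 46 mm, not 42, so the pads are riding on the shoulder flank. I'll reopen, go 3 mm lower and grip again.

{"api": "step_arm", "payload": {
  "rows": [
    [[0.4, 0, 0, 0, 0, 0, 0], [0.4, 0, 0, 0, 0, 0, 0], [0.4, 0, 0, -0.3, 0, 0, 0], [0.4, 0, 0, 0, 0, 0, 0], [-1, 0, 0, 0, 0, 0, 0], [-1, 0, 0, 0, 0, 0, 0], [-1, 0, 0, 0, 0, 0, 0], [-1, 0, 0, 0, 0, 0, 0], [-1, 0, 0, 0, 0, 0, 0]]
  ]
}}

```text
clock: 12.22
tool_pos: [0.4325, 0.0493, 0.0356]
orientation: [-90.0, -0.0, 100.0]
force: [-1.1, -0.9, -0.8]
opening: 0.0454
```

{"api": "step_arm", "payload": {
  "rows": [
    [[-1, 0, 0, 2, 0, 0, 0], [-1, 0, 0, 4, 0, 0, 0], [-1, 0, 0, 5, 0, 0, 0], [-1, 0, 0, 5, 0, 0, 0], [-1, 2.92, 4.13, 0, 0, 0, 0], [-1, 2.92, 4.13, 0, 0, 0, 0], [-1, 2.92, 4.13, 0, 0, 0, 0], [-1, 2.92, 4.13, 0, 0, 0, 0], [-1, 2.92, 4.13, 0, 0, 0, 0], [-1, 0, 0, 0, 0, 0, 0], [-1, 0, 0, 0, 0, 0, 0]]
  ]
}}

```text
clock: 13.6
tool_pos: [0.5779, 0.2555, 0.1946]
orientation: [-89.9, 0.0, 100.0]
force: [-0.2, -1.1, -1.3]
opening: 0.0462
```

```bash
python3 - <<'E'
from h import *
s=ctrl.get_obs();p=s["tool_pos"];print(p,s["force"],s["opening"])
it=[(circ(p[0],p[1],p[2]-.0355,.026),True),(circ(p[0],p[1],p[2]+.0395,.024),True),(circ(.5786,.2557,0,.026),True),(circ(.6032,.1231,.053,.02),True),(circ(.6032,.1231,.143,.02),True)]
crop(ctrl.snapshot("side"),70,120,270,270,4,"s4",cam("side"),it)
E
```

```text
[0.57789945 0.25550006 0.19459517] [-0.20029141 -1.13399605 -1.27854402] 0.04617171961680288
```

View pics/s4.png

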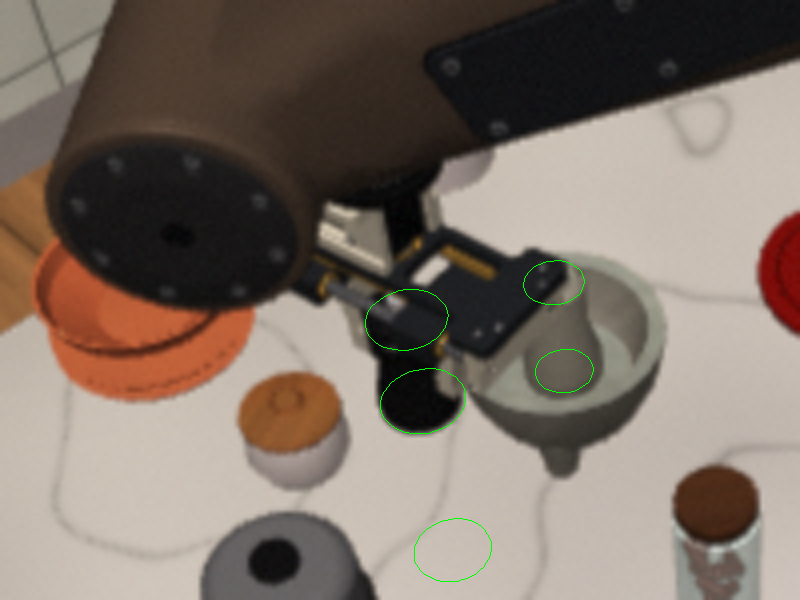

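{"api": "step_arm", "payload": {
  "rows": [
    [[-1, 0.05, 0, -4, 0, 0, 0], [-1, 0, 0, -5, 0, 0, 0], [-1, 0, 0, -4, 0, 0, 0], [-1, 0, 0, -2, 0, 0, 0], [-1, 0, 0, -0.6, 0, 0, 0], [-1, 0, 0, 0, 0, 0, 0], [-1, 0, 0, 0, 0, 0, 0]]
  ]
}}

```text
clock: 14.52
tool_pos: [0.5796, 0.2561, 0.0411]
orientation: [-90.1, -0.1, 100.0]
force: [-0.3, -0.0, -1.2]
opening: 0.0459
```

{"api": "step_arm", "payload": {
  "rows": [
    [[-1, 0, 0, -0.15, 0, 0, 0], [-1, 0, 0, 0, 0, 0, 0]]
  ]
}}

```text
clock: 14.78
tool_pos: [0.5791, 0.2559, 0.0385]
orientation: [-90.0, -0.0, 100.0]
force: [0.1, -0.1, -1.6]
opening: 0.0461
```

{"api": "step_arm", "payload": {
  "rows": [
    [[-1, 0, 0, -0.2, 0, 0, 0], [-1, 0, 0, 0, 0, 0, 0]]
  ]
}}

```text
clock: 15.02
tool_pos: [0.5788, 0.2557, 0.0359]
orientation: [-90.0, 0.0, 100.0]
force: [-0.6, -0.7, -1.4]
opening: 0.0461
```

{"api": "step_arm", "payload": {
  "rows": [
    [[-1, 0, 0, -0.1, 0, 0, 0], [-1, 0, 0, 0, 0, 0, 0]]
  ]
}}

```text
clock: 15.28
tool_pos: [0.5791, 0.2559, 0.0355]
orientation: [-90.0, -0.0, 100.0]
force: [-0.7, 0.1, 3.9]
opening: 0.0457
```

{"api": "step_arm", "payload": {
  "rows": [
    [[0.1, 0, 0, 0, 0, 0, 0], [0.2, 0, 0, 0, 0, 0, 0], [0.5, 0, 0, 0, 0, 0, 0], [1, 0, 0, 0, 0, 0, 0], [1, 0, 0, 0, 0, 0, 0], [1, 0, 0, 2, 0, 0, 0], [1, 0, 0, 5, 0, 0, 0], [1, 0, 0, 6, 0, 0, 0], [1, 0, 0, 6, 0, 0, 0]]
  ]
}}

```text
clock: 16.4
tool_pos: [0.5787, 0.2555, 0.2269]
orientation: [-90.0, 0.0, 100.0]
force: [1.2, 1.3, 0.2]
opening: 0.0879
```

{"api": "step_arm", "payload": {
  "rows": [
    [[1, -0.9, -5.5, 0, 0, 0, 4.4], [1, -0.9, -5.5, 0, 0, 0, 4.4], [1, -0.9, -5.5, 0, 0, 0, 4.4], [1, -0.9, -5.5, 0, 0, 0, 4.4], [1, -0.9, -5.5, 0, 0, 0, 4.4], [1, -0.9, -5.5, 0, 0, 0, 4.4], [1, -0.9, -5.5, 0, 0, 0, 4.4], [1, -0.9, -5.5, 0, 0, 0, 4.4], [1, -0.9, -5.5, 0, 0, 0, 4.4], [1, -0.9, -5.5, 0, 0, 0, 4.4], [1, -0.2, -5.4, 0, 0, 0, 4], [1, 0, 0, 0, 0, 0, 0]]
  ]
}}

```text
clock: 17.9
tool_pos: [0.486, -0.3514, 0.2243]
orientation: [-90.0, -0.1, 147.8]
force: [-0.5, 0.3, 0.1]
opening: 0.0878
```

```bash
cat > sc.py <<'E'
from h import *
def scr(G,yaw,z=0):
    u=np.array([np.cos(yaw),np.sin(yaw)]);n=np.array([-u[1],u[0]]);G=np.array(G)
    r=lambda x0,x1,w,zz:np.array([[*(G+a*u+b*n),z+zz] for a,b in((x0,w),(x1,w),(x1,-w),(x0,-w))])
    return [(r(-.07,.03,.012,.016),True),(r(-.07,.03,.012,.0),True),(r(.045,.115,.035,.003),True)]
E
python3 - <<'E'
from sc import *
s=ctrl.get_obs();print(s["tool_pos"],s["orientation"],s["joint_pos"])
c=cam("wrist");im=ctrl.snapshot("wrist");cv2.imwrite("pics/w5raw.png",im)
crop(im,0,0,560,420,1.4,"w5",c,scr((.4858,-.3479),np.radians(-31.8))+[(circ(.6514,-.2699,0.07,.031),True)])
t=ctrl.snapshot("top");cv2.imwrite("pics/t5.png",t)
E
```

```text
[ 0.48602096 -0.35136744  0.22432078] [-8.99669018e+01 -5.05396883e-02  1.47774246e+02] [-1.72009019e+01  1.36331603e+01 -9.36796320e+00  2.04855683e-02
 -6.70562700e+01  7.49671670e+01]
```

View pics/w5.png

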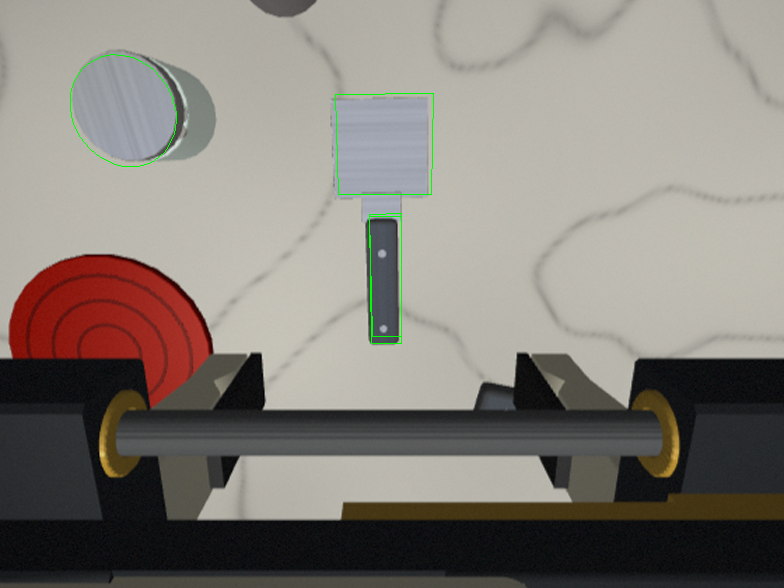

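Scraper matches its overlay to 2-3 mm, so the refined grip point is (0.4855, -0.345). The larger scraper's handle at (490,395) is the look-alike and is well clear.

{"api": "step_arm", "payload": {
  "rows": [
    [[1, 0, 0, -4, 0, 0, 0], [1, 0, 0, -5, 0, 0, 0], [1, 0, 0, -5, 0, 0, 0], [1, 0, 0, -3, 0, 0, 0], [1, 0, 0, -2, 0, 0, 0], [1, 0, 0, 0, 0, 0, 0], [1, 0, 0, 0, 0, 0, 0]]
  ]
}}

```text
clock: 18.88
tool_pos: [0.4879, -0.3478, 0.0362]
orientation: [-90.0, 0.1, 148.0]
force: [-0.5, 0.9, 0.4]
opening: 0.0874
```

{"api": "step_arm", "payload": {
  "rows": [
    [[1, -0.2, 0.25, -2, 0, 0, 0], [1, 0, 0, -1, 0, 0, 0], [1, 0, 0, 0, 0, 0, 0], [1, 0, 0, 0, 0, 0, 0]]
  ]
}}

```text
clock: 19.38
tool_pos: [0.4855, -0.346, 0.0058]
orientation: [-90.0, 0.1, 148.0]
force: [0.1, 0.7, 0.7]
opening: 0.0875
```

{"api": "step_arm", "payload": {
  "rows": [
    [[1, 0, 0, -0.2, 0, 0, 0], [-1, 0, 0, 0, 0, 0, 0], [-1, 0, 0, 0, 0, 0, 0], [-1, 0, 0, 0, 0, 0, 0], [-1, 0, 0, 0, 0, 0, 0], [-1, 0, 0, 0, 0, 0, 0], [-1, 0, 0, 0, 0, 0, 0], [-1, 0, 0, 0, 0, 0, 0], [-1, 0, 0, 0, 0, 0, 0]]
  ]
}}

```text
clock: 20.5
tool_pos: [0.485, -0.3457, 0.003]
orientation: [-90.0, -0.0, 148.0]
force: [0.4, -0.0, -1.0]
opening: 0.0236
```

{"api": "step_arm", "payload": {
  "rows": [
    [[-1, 0, 0, 2, 0, 0, 0], [-1, 0, 0, 5, 0, 0, 0], [-1, 0, 0, 5, 0, 0, 0], [-1, 0.58, 4.47, 0, 0, 0, 6.4], [-1, 0.58, 4.47, 0, 0, 0, 6.4], [-1, 0.58, 4.47, 0, 0, 0, 6.4], [-1, 0.58, 4.47, 0, 0, 0, 6.4], [-1, 0.58, 4.47, 0, 0, 0, 6.4], [-1, 0, 0, 0, 0, 0, 0], [-1, 0, 0, 0, 0, 0, 0]]
  ]
}}

```text
clock: 21.75
tool_pos: [0.5138, -0.1221, 0.123]
orientation: [-90.0, -0.0, 180.0]
force: [1.1, 0.6, -1.0]
opening: 0.0238
```

```bash
python3 - <<'E'
from sc import *
s=ctrl.get_obs();p=s["tool_pos"];print(p,s["force"],s["opening"],s["orientation"])
im=ctrl.snapshot("wrist");c=cam("wrist")
crop(im,0,0,560,420,1.0,"w6",c,scr(p[:2],0,p[2]-.003)+[(circ(.5367,-.1224,.016,.08),True)])
crop(ctrl.snapshot("side"),220,120,360,270,2.8,"s6",cam("side"),scr(p[:2],0,p[2]-.003)+[(circ(.5367,-.1224,.016,.08),True)])
a=cv2.resize(cv2.imread("pics/w6.png"),None,fx=.72,fy=.72);b=cv2.imread("pics/s6.png");o=np.zeros((420,800,3),np.uint8);o[:a.shape[0],:a.shape[1]]=a;o[:b.shape[0],405:405+b.shape[1]]=b;cv2.imwrite("pics/m6.png",o)
E
```

```text
[ 0.51375815 -0.12214253  0.12296094] [ 1.14892443  0.57694161 -1.03232982] 0.023847953451433892 [-9.00002574e+01 -2.02574318e-02  1.79970981e+02]
```

View pics/m6.png

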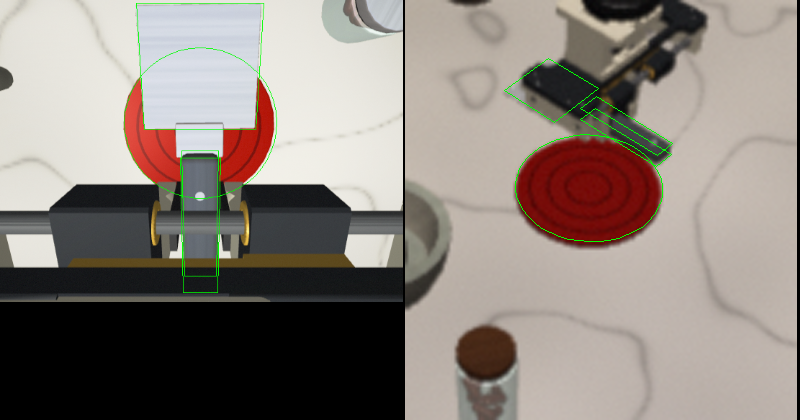

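{"api": "step_arm", "payload": {
  "rows": [
    [[-1, 0.05, 0, -4, 0, 0, 0], [-1, 0, 0, -4, 0, 0, 0], [-1, 0, 0, -1.5, 0, 0, 0], [-1, 0, 0, -0.5, 0, 0, 0], [-1, 0, 0, 0, 0, 0, 0], [-1, 0, 0, 0, 0, 0, 0]]
  ]
}}

```text
clock: 22.6
tool_pos: [0.5155, -0.1222, 0.0243]
orientation: [-90.0, 0.1, 180.0]
force: [-0.0, -0.1, -1.8]
opening: 0.0231
```

{"api": "step_arm", "payload": {
  "rows": [
    [[-1, 0, 0, -0.25, 0, 0, 0], [-1, 0, 0, 0, 0, 0, 0], [-1, 0, 0, 0, 0, 0, 0]]
  ]
}}

```text
clock: 22.98
tool_pos: [0.5145, -0.1222, 0.0207]
orientation: [-90.0, 0.0, 180.0]
force: [0.4, 0.7, -2.3]
opening: 0.0237
```

{"api": "step_arm", "payload": {
  "rows": [
    [[-1, 0, 0, -0.13, 0, 0, 0], [-1, 0, 0, 0, 0, 0, 0], [-1, 0, 0, 0, 0, 0, 0]]
  ]
}}

```text
clock: 23.35
tool_pos: [0.5144, -0.1223, 0.0192]
orientation: [-90.0, -0.0, 180.0]
force: [-0.2, 0.7, -1.2]
opening: 0.024
```

{"api": "step_arm", "payload": {
  "rows": [
    [[-1, 0, 0, -0.07, 0, 0, 0], [-1, 0, 0, 0, 0, 0, 0]]
  ]
}}

```text
clock: 23.6
tool_pos: [0.5145, -0.1223, 0.019]
orientation: [-90.0, 0.0, 180.0]
force: [-1.7, 0.9, 4.6]
opening: 0.0237
```

{"api": "step_arm", "payload": {
  "rows": [
    [[-0.35, 0, 0, 0, 0, 0, 0], [-0.2, 0, 0, 0, 0, 0, 0], [0.3, 0, 0, 0, 0, 0, 0], [1, 0, 0, 0, 0, 0, 0], [1, 0, 0, 2, 0, 0, 0], [1, 0, 0, 5, 0, 0, 0], [1, 0, 0, 6, 0, 0, 0], [1, 0, 0, 6, 0, 0, 0]]
  ]
}}

```text
clock: 24.6
tool_pos: [0.5141, -0.1223, 0.2104]
orientation: [-90.0, -0.0, 180.0]
force: [1.4, 0.2, 0.5]
opening: 0.0863
```

{"api": "step_arm", "payload": {
  "rows": [
    [[1, 2.74, -2.95, 0, 0, 0, -6], [1, 2.74, -2.95, 0, 0, 0, -6], [1, 2.74, -2.95, 0, 0, 0, -6], [1, 2.74, -2.95, 0, 0, 0, -6], [1, 2.74, -2.95, 0, 0, 0, -6], [1, 0, 0, 0, 0, 0, 0], [1, 0, 0, 0, 0, 0, 0]]
  ]
}}

```text
clock: 25.48
tool_pos: [0.651, -0.2697, 0.2079]
orientation: [-90.0, -0.1, 150.0]
force: [-0.3, 0.0, -0.1]
opening: 0.0876
```

```bash
python3 - <<'E'
from sc import *
s=ctrl.get_obs();p=s["tool_pos"];print(p,s["orientation"],s["joint_pos"])
im=ctrl.snapshot("wrist");c=cam("wrist")
it=scr((.5142,-.1224),0,.016)+[(circ(.5367,-.1224,.016,.08),True),(circ(.6514,-.2699,.07,.031),True),(circ(.6514,-.2699,.0,.032),True)]
crop(im,0,0,560,420,1.0,"w7",c,it)
crop(ctrl.snapshot("side"),220,120,360,270,2.8,"s7",cam("side"),it)
a=cv2.resize(cv2.imread("pics/w7.png"),None,fx=.72,fy=.72);b=cv2.imread("pics/s7.png");o=np.zeros((420,800,3),np.uint8);o[:a.shape[0],:a.shape[1]]=a;o[:b.shape[0],405:405+b.shape[1]]=b;cv2.imwrite("pics/m7.png",o)
E
```

```text
[ 0.65103918 -0.26968074  0.20785739] [-8.99853207e+01 -6.60929476e-02  1.49985627e+02] [-6.71396876e+00  2.39695151e+01  3.44016374e+00 -1.35137742e-02
 -6.95371582e+01  6.67043360e+01]
```

View pics/m7.png

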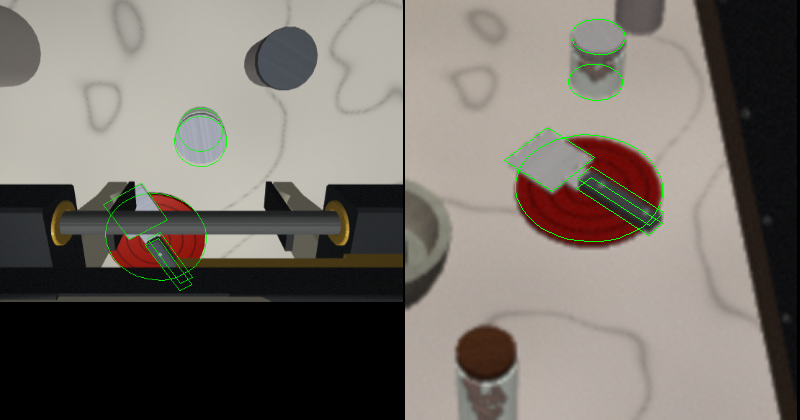

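{"api": "step_arm", "payload": {
  "rows": [
    [[1, 0, 0, -4, 0, 0, 0], [1, 0, 0, -5, 0, 0, 0], [1, 0, 0, -4, 0, 0, 0], [1, 0, 0, -3, 0, 0, 0], [1, 0, 0, -1.6, 0, 0, 0], [1, 0, 0, 0, 0, 0, 0], [-1, 0, 0, 0, 0, 0, 0], [-1, 0, 0, 0, 0, 0, 0], [-1, 0, 0, 0, 0, 0, 0], [-1, 0, 0, 0, 0, 0, 0], [-1, 0, 0, 0, 0, 0, 0], [-1, 0, 0, 0, 0, 0, 0]]
  ]
}}

```text
clock: 27.08
tool_pos: [0.6518, -0.27, 0.0337]
orientation: [-90.0, 0.1, 150.0]
force: [-2.1, -0.5, 6.5]
opening: 0.0633
```

{"api": "step_arm", "payload": {
  "rows": [
    [[-1, 0, 0, 2, 0, 0, 0], [-1, 0, 0, 4, 0, 0, 0], [-1, 0, 0, 3, 0, 0, 0], [-1, 0, 0, 0, 0, 0, 0]]
  ]
}}

```text
clock: 27.58
tool_pos: [0.6531, -0.27, 0.1263]
orientation: [-90.1, 0.3, 150.0]
force: [1.0, -0.3, -3.9]
opening: 0.0634
```

{"api": "step_arm", "payload": {
  "rows": [
    [[-1, 0.68, 3.69, 0, 0, 0, 0], [-1, 0.68, 3.69, 0, 0, 0, 0], [-1, 0.68, 3.69, 0, 0, 0, 0], [-1, 0.68, 3.69, 0, 0, 0, 0], [-1, 0, 0, -3, 0, 0, 0], [-1, 0, 0, -4, 0, 0, 0], [-1, 0, 0, -1.2, 0, 0, 0], [-1, 0, 0, 0, 0, 0, 0], [-1, 0, 0, 0, 0, 0, 0]]
  ]
}}

```text
clock: 28.7
tool_pos: [0.6797, -0.1224, 0.042]
orientation: [-90.0, 0.1, 150.0]
force: [-0.7, 0.2, -4.0]
opening: 0.0632
```

{"api": "step_arm", "payload": {
  "rows": [
    [[-1, 0, 0, -0.5, 0, 0, 0], [-1, 0, 0, 0, 0, 0, 0], [-1, 0, 0, 0, 0, 0, 0]]
  ]
}}

```text
clock: 29.08
tool_pos: [0.6788, -0.1222, 0.0359]
orientation: [-90.0, 0.0, 150.0]
force: [0.1, -0.2, -3.4]
opening: 0.0633
```

{"api": "step_arm", "payload": {
  "rows": [
    [[-1, 0, 0, -0.2, 0, 0, 0], [-1, 0, 0, 0, 0, 0, 0], [-1, 0, 0, 0, 0, 0, 0]]
  ]
}}

```text
clock: 29.45
tool_pos: [0.6788, -0.1221, 0.0337]
orientation: [-90.0, 0.0, 150.0]
force: [0.6, 1.0, -2.6]
opening: 0.0634
```

{"api": "step_arm", "payload": {
  "rows": [
    [[-1, 0, 0, -0.1, 0, 0, 0], [-1, 0, 0, 0, 0, 0, 0]]
  ]
}}

```text
clock: 29.7
tool_pos: [0.6789, -0.1221, 0.0337]
orientation: [-90.0, 0.0, 150.0]
force: [-2.0, 0.9, 4.9]
opening: 0.0635
```

Contact. Release, rise, and move aside for the final check.

{"api": "step_arm", "payload": {
  "rows": [
    [[0.5, 0, 0, 0, 0, 0, 0], [0.7, 0, 0, 0, 0, 0, 0], [1, 0, 0, 0, 0, 0, 0], [1, 0, 0, 0, 0, 0, 0], [1, 0, 0, 2, 0, 0, 0], [1, 0, 0, 5, 0, 0, 0], [1, 0, 0, 6, 0, 0, 0], [1, 0, 0, 6, 0, 0, 0]]
  ]
}}

```text
clock: 30.7
tool_pos: [0.6784, -0.1222, 0.2243]
orientation: [-90.0, -0.0, 150.0]
force: [1.1, 0.3, -0.3]
opening: 0.0875
```

{"api": "step_arm", "payload": {
  "rows": [
    [[1, -1.5, -5.5, 0, 0, 0, 0], [1, -1.5, -5.5, 0, 0, 0, 0], [1, -1.5, -5.5, 0, 0, 0, 0], [1, -1.5, -5.5, 0, 0, 0, 0], [1, -1.5, -5.5, 0, 0, 0, 0], [1, -1.5, -5.5, 0, 0, 0, 0], [1, -1.5, -5.5, 0, 0, 0, 0], [1, -1.5, -5.5, 0, 0, 0, 0], [1, -1.5, -5.5, 0, 0, 0, 0], [1, 0, 0, 0, 0, 0, 0], [1, 0, 0, 0, 0, 0, 0]]
  ]
}}

```text
clock: 32.08
tool_pos: [0.5433, -0.6173, 0.2217]
orientation: [-90.0, -0.1, 149.9]
force: [-0.5, 0.2, 0.5]
opening: 0.0875
```

```bash
python3 - <<'E'
from sc import *
print(ctrl.get_obs()["tool_pos"],ctrl.get_obs()["force"])
it=scr((.5142,-.1224),0,.016)
for x,y,z,r in [(.6032,.1231,.053,.02),(.6032,.1231,.143,.02),(.5786,.2557,0,.026),(.5786,.2557,.075,.024),(.6787,-.1224,0,.032),(.6787,-.1224,.07,.031),(.5367,-.1224,.016,.08),(.4154,.1655,0,.028),(.4154,.1655,.12,.028),(.6853,-.3939,.09,.031)]: it.append((circ(x,y,z,r),True))
crop(ctrl.snapshot("top"),130,130,400,265,2.95,"to9",cam("top"),it)
crop(ctrl.snapshot("side"),90,70,370,330,2.3,"so9",cam("side"),it)
E
```

```text
[ 0.54327419 -0.61732679  0.2217383 ] [-0.48058373  0.15377968  0.53944834]
```

View pics/to9.png

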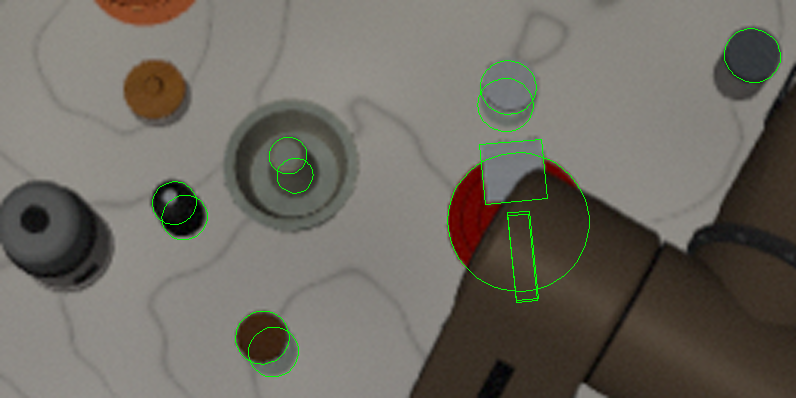

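View pics/so9.png

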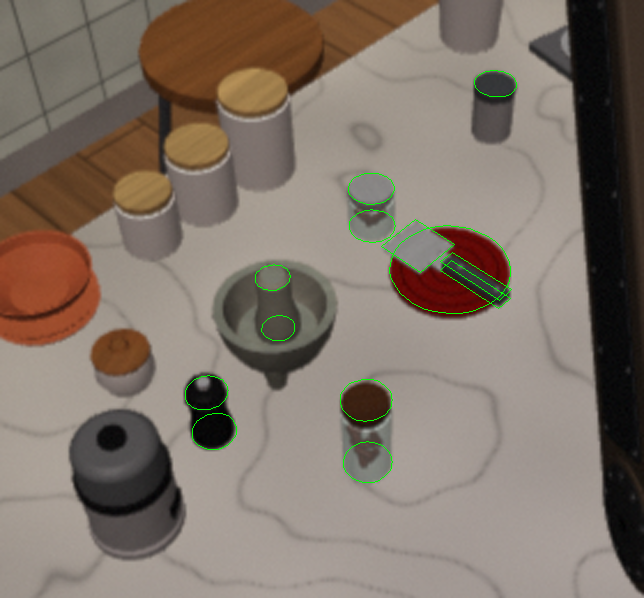

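In both views, everything I moved sits on its target outline and the bystanders are where they were. Handing in.

```bash
python3 -c "
from plant import ctrl
print(ctrl.close_job(), ctrl.get_obs()['clock'])"
```

```text
the job is handed in; nothing more can be done
the job is handed in; nothing more can be done
```

The salsa station is laid out and handed in at about 32 s of the 112 s allowed. I placed the pestle in the bowl, then the mill, the scraper on the plate and the jar behind it, in that order.

- **Last checks:** in the final top and side pictures, everything I moved sits on its drawn target outline within about 2–3 mm. The pestle, mill and jar are upright. The jar was set for a 30 mm gap to the plate. The tall jar, salt pot and tin look unmoved, and the gripper is open, raised and well clear.
- **Mill grip:** the fingers closed at about 46 mm instead of the expected 42 mm at the waist, even after I lowered the grip 3 mm. It held upright and set down cleanly.
- **Scraper:** in the last top picture the arm hid its handle. The side view and the earlier wrist view both show it aligned. My first length estimate was 174 mm instead of 185 mm, and the closer wrist view corrected this before I gripped it.
- **Forces:** wrist readings after each move stayed within about 7 N; I did not log them during moves.

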